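# Snap the bread label shut

## Task

Stand the label holder (the white one with the thick grip tab and the open front leaf) upright on the dark pad between the jaws of the pliers on the stand, its press stud in line with the jaws, and let go of it. Then squeeze the pliers' handles together until the press stud clicks shut, and let the pliers spring open again, leaving the closed holder standing upright between the jaws.

Things in the scene. Friction and masses are not known exactly. Their poses are not given: they have to be found in the camera images.
- holder: Loose white plastic holder, 90 g, 112 high (all mm). Origin: underside of foot, centre; z up, x along its plate, y through the stud. Foot 56 x 36 x 6; back plate 50 wide, at y 2 to 6, to height 83; solid grip tab on top, 30 (x) x 12 (y), at x = y = 0, height 80 to 112: grip it across y. Not the table sign: 90 wide plate, no tab, no leaf. Either way round fits the pliers.
- leaf (a joint): Travel (m) of the holder's front leaf (50 wide, height 18 to 62, on the -y side) to the back plate: 0 open, 0.006 stud clicked shut. Resists with up to 12 N, snaps through half way, then stays shut. Steel stud buttons, diameter 18, at height 40 above the foot: outer faces at holder y = +11 and, leaf open, -11.
- stand: Fixed grey stand holding level pliers by their pivot (all mm). Origin: underside, below the pivot; z up, +x from handles to jaws. Base x -75 to 125, 110 wide, top at height 10. Jaw pads at x = 70, height 43 to 57, 24 long, 42 apart or more when open. Dark rubber pad below them: the holder's origin goes at x = 70, y = 0, height 10, its y along the stand's y (either sign).
- pliers (a joint): Angle (rad) of one pliers arm: 0 open, 0.24 shut; the other mirrors it. Two black-sleeved handles run to stand x = -135, height 42 to 58, symmetric about y = 0; at x = -80 (mm) they measure 60 over their outsides open, 22 shut: squeeze there from above, a finger on either side. A spring opens them (2 to 4 N there); the stud adds about 12 N a side.
There are look-alikes about, which are no part of the job. Leave any blue look-alike of the holder alone.

How it is judged:
By the outcome, as a careful person would: the job done as asked, in the order asked, and still so for the second after the job is handed in, with the robot touching nothing.
It also fails if it takes over 54 s, if anything falls off the work surface, if the arm or the gripper's body presses on something with over 40 N, if the wrist force passes 120 N, or if a joint passes its speed limit or range.

## Robot

A 6-joint arm with a two-finger parallel gripper is mounted at the origin on the work surface. World frame = base frame: x ahead of the robot, y to its left, z up, the work surface at z = 0. Lengths are in m, angles in rad, forces in N, time in s.
With the tool pointing down it reaches from about 0.35 to 0.775 m from the base axis. Payload 5.5 kg.
Tool frame: the origin (TCP) lies on the centre line of the jaws, within the pads' length; the fingertips stand 19 mm ahead of it and the grasp point (between the pads) is the TCP; z points along the fingers, y is the direction in which the jaws open and shut (so a half turn about z gives the same grasp; the last joint's range is limited). The gripper opens to 85 mm and grips with 20 to 120 N. Pads are 22 mm wide; open, the fingers measure 114 mm over their backs; the gripper's body (76 mm by 85 mm) begins 54 mm behind the grasp point. The pads swing forward as they close: fully open they stand 13 mm farther back than shut.
Start: joints at [-1.432, 0.313, 0.046, 1.304, 0, 1.431], TCP at [0.158, -0.553, 0.25] pointing down, gripper open.
Joint ranges: [-2.76, 2.76], [-0.86, 1.69], [-1.03, 1.26], [-2.2, 2.34], [-1.47, 1.5], [-3.14, 3.14]. Speed limits (rad/s): [2.57, 2.57, 3.14, 3.14, 3.14, 3.14].

## Interface

Orientations are given as [roll, pitch, yaw] about the fixed x, y, z axes, in that order (R = Rz(yaw) Ry(pitch) Rx(roll)).
In Python, from workcell import monitor, viewer, hand_in gives the robot as it stands.
- The arm moves only by the shell command python3 -m handwheel 'ROWS' [FORCE]. ROWS is JSON, one flat list of numbers, 7 for each row, row after row: the shift along the tool's x, y, z in cm, then the turn, a rotation vector about the tool's x, y, z in rad, then the finger opening in cm, from 0 to 8.54. In form: [dx, dy, dz, rx, ry, rz, grip, dx, dy, dz, rx, ry, rz, grip, ...]. A call has 1 to 5 rows; each row is the pose to reach, as a shift and turn from the pose measured when the call began, along the tool's axes at that moment; what a row does not reach only later rows make up. A row lasts 1/12 s, in which the tool goes at most 41.7 mm and 7.16 degrees, less where a joint would pass 70% of its speed; a pose out of reach is approached as far as the arm can. A call with a gripper value outside its range is refused whole. The fingers move at their own pace and stop on an object; FORCE is the grip in N (left out, the last holds). Time passes only in rows, so rows that repeat a pose let the fingers close. It gives the time, the measured TCP pose, the force and the opening at its end, in the units of the state.
- monitor.sense(): the state, without advancing time (a new reading comes with each control period).
- viewer.capture(name): name is "scene" or "top" or "wrist"; returns a dict with "color" (384x512x3 uint8, red, green, blue), "fx", "fy", "cx", "cy" (pixels), "k1" (the pictures are not rectified: a ray, as slopes to the right and down, at radius r is drawn at 1 + k1 r^2 times it, then the intrinsics apply), "R" (3x3) and "t" (3): a world point X has camera coordinates R X + t. Camera axes: x right, y down, z forward; pixel columns grow to the right and rows downward; lengths in m; the calibration is good to about 2 mm. A picture is of the moment at which its call begins. There is no depth.
- hand_in(): hands the job in, once; it reports no verdict.
The state is a dict: "time_s": time; "joint_positions": joint angles; "joint_velocities": joint speeds; "joint_efforts": joint torques, N m; "eef_pos": TCP position; "tcp_rot": TCP orientation; "ft_force": force on the tool from outside, world axes, zero at the start; "torque": the same for the moment, N m; "width": finger opening in m.
Only numpy, scipy, OpenCV 4.12 (cv2) and the standard library are available. Lean on these libraries where they do the work, as an engineer would, in place of code of your own. Each camera call takes 0.05 s, during which the arm holds its last target. There are 200 camera calls.

## Working session

There is one attempt and no reset: what is moved stays moved. The work goes in short steps, Python scripts to look and compute and a shell command to move; the robot and the scene stay as the last step left them, time stands still between calls to the robot, and variables do not carry over. Pictures are saved under pics/ and viewed, about 8 in all and at most 12, crops included, and the job is handed in when it is done.

```bash
mkdir -p pics; ls
cat > h.py <<'E'
import numpy as np, cv2
from workcell import monitor, viewer
from scipy.spatial.transform import Rotation as Ro
def ray(c,u,v):
    d=np.array([(u-c["cx"])/c["fx"],(v-c["cy"])/c["fy"]]); s=d.copy()
    for _ in range(20): s=d/(1+c["k1"]*(s@s))
    R=np.array(c["R"]); return -R.T@np.array(c["t"]), R.T@np.array([s[0],s[1],1])
def on(c,u,v,z):
    o,d=ray(c,u,v); return o+d*(z-o[2])/d[2]
def proj(c,X):
    p=np.array(c["R"])@np.array(X,float)+np.array(c["t"]); s=p[:2]/p[2]; s=s*(1+c["k1"]*(s@s))
    return c["fx"]*s[0]+c["cx"],c["fy"]*s[1]+c["cy"]
def snap(n,f):
    c=viewer.capture(n); cv2.imwrite("pics/"+f,cv2.cvtColor(c["color"],cv2.COLOR_RGB2BGR)); return c
def togo(p):  # world target -> tool-frame shift cm
    s=monitor.sense(); R=Ro.from_euler("xyz",s["tcp_rot"])
    return np.round(R.inv().apply(np.array(p)-s["eef_pos"])*100,2)
E
python3 - <<'E'
from h import *
import pickle
d={n:snap(n,n+"0.png") for n in("scene","top")}
pickle.dump(d,open("c0.pkl","wb"))
cv2.imwrite("pics/both.png",cv2.resize(np.hstack([cv2.imread("pics/top0.png"),cv2.imread("pics/scene0.png")]),(800,300)))
for n in d: c=d[n];print(n,ray(c,256,192),c["fx"],c["k1"])
s=monitor.sense();print(s["eef_pos"],s["tcp_rot"],s["width"],s["time_s"])
E
```

```text
pics
scene (array([ 1.20835617, -0.1575788 ,  0.88841681]), array([-0.64731007,  0.12706542, -0.75160189])) 425.96366989464315 -0.0016984900573739459
top (array([ 0.35423494, -0.00123577,  1.07235211]), array([ 0.15637163, -0.04023535, -0.98723567])) 447.5812576233247 -0.003752956191377788
[ 0.15819368 -0.5523767   0.24948808] [-3.13997197e+00 -2.54728329e-04  2.78791107e-01] 0.08561364557529899 0.1
```

View pics/top0.png

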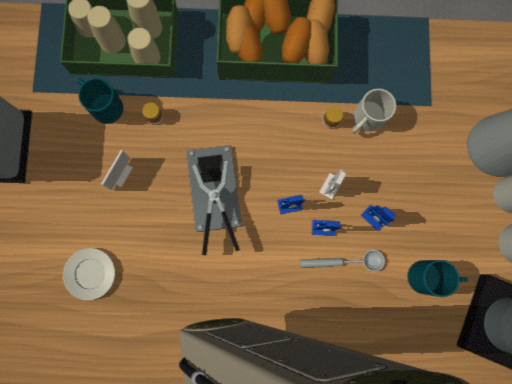

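View pics/scene0.png

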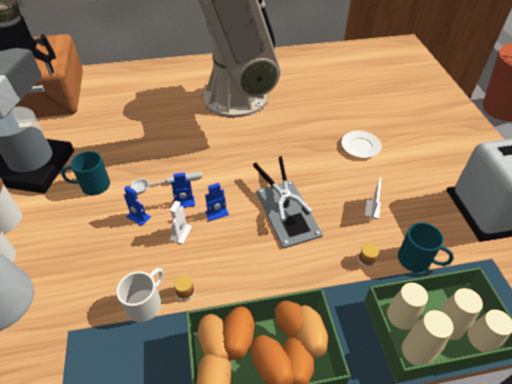

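Top view: the holder candidates are the white one with a tab (333,184), the white table sign (117,171, wide plate with no tab), and three blue look-alikes (291,205), (326,228), (378,216). By the description it is (333,184). The stand is at (215,190), with its handles towards (220,250).

```bash
cat > m.py <<'E'
from h import *
import pickle
d=pickle.load(open("c0.pkl","rb"))
T=d["top"]["color"];S=d["scene"]["color"]
a=cv2.resize(T[160:210,300:365],None,fx=6,fy=6,interpolation=cv2.INTER_CUBIC)
b=cv2.resize(S[190:250,155:205],None,fx=5,fy=5,interpolation=cv2.INTER_CUBIC)
e=cv2.resize(T[140:260,180:250],None,fx=2.5,fy=2.5,interpolation=cv2.INTER_CUBIC) 
im=np.zeros((600,800,3),np.uint8)
im[:300,:390]=a; im[300:600,:250]=b; im[:300,400:575]=e
g=cv2.resize(S[150:250,245:330],None,fx=3.5,fy=3,interpolation=cv2.INTER_CUBIC); im[300:600,400:400+g.shape[1]]=g
cv2.imwrite("pics/crop.png",im[:,:,::-1])
# stand grey mask in top
hsv=cv2.cvtColor(T,cv2.COLOR_RGB2HSV)
m=((hsv[:,:,1]<60)&(hsv[:,:,2]>60)).astype(np.uint8)
m[:, :180]=0;m[:,250:]=0;m[:140]=0;m[262:]=0
cs=max(cv2.findContours(m,0,2)[0],key=cv2.contourArea)
r=cv2.minAreaRect(cs); bp=cv2.boxPoints(r); print(r)
c=d["top"]
print([on(c,*p,.01)[:2].round(4) for p in bp])
# white mask
m=((hsv[:,:,1]<60)&(hsv[:,:,2]>140)).astype(np.uint8)
for x in cv2.findContours(m[160:210,300:365].copy(),0,2)[0]:
    if cv2.contourArea(x)>20: r=cv2.minAreaRect(x+[300,160]);print(r,cv2.boxPoints(r).tolist())
E
python3 m.py
```

```text
((213.2000274658203, 188.1000213623047), (81.61485290527344, 45.520748138427734), 82.87498474121094)
[array([0.6194, 0.1292]), array([0.6371, 0.02  ]), array([ 0.4402, -0.0105]), array([0.4237, 0.096 ])]
((332.21453857421875, 182.34774780273438), (15.176470756530762, 30.058826446533203), 28.07248878479004) [[318.4463806152344, 192.03805541992188], [332.5917053222656, 165.51556396484375], [345.9826965332031, 172.65744018554688], [331.8373718261719, 199.179931640625]]
```

View pics/crop.png

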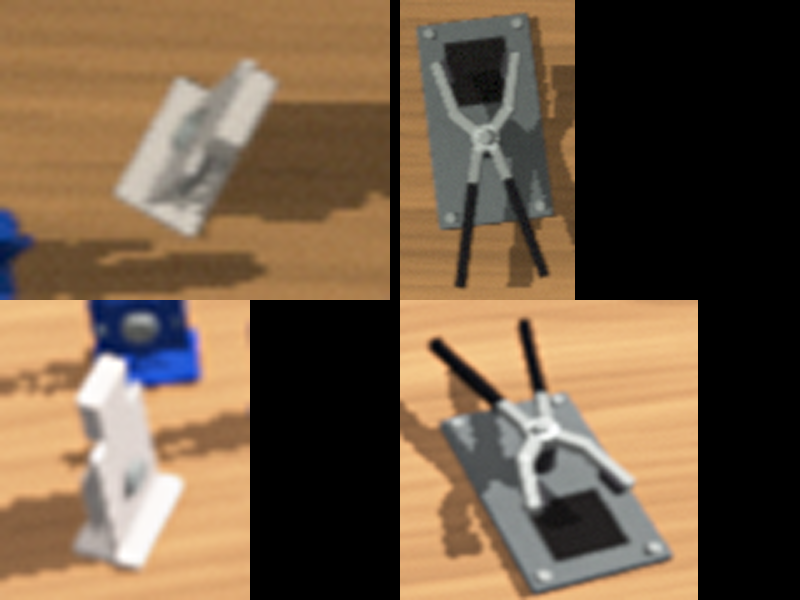

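The crop confirms the white holder, with a thick tab on top and the leaf and studs visible. Its foot spans crop (115,193)-(193,235) and the tab top is near (240,110). Now I'll work out the poses.

Run:
```python
from h import *
import pickle
d=pickle.load(open("c0.pkl","rb")); c=d["top"]
f=lambda x,y:(300+x/6-.4,160+y/6-.4)
P=lambda x,y,z:on(c,*f(x,y),z)[:2]
A,B,D=P(115,193,.006),P(193,237,.006),P(178,80,.006)
print("foot",A,B,D,"short",np.linalg.norm(A-B),"long",np.linalg.norm(A-D))
t=P(240,62,.112),P(277,82,.112),P(203,137,.112); print("tab",t,np.linalg.norm(t[1]-t[0]),np.linalg.norm(t[2]-t[0]))
print("tabctr",(t[1]+t[2])/2)
ang=lambda v:np.degrees(np.arctan2(v[1],v[0]))
print("long ang",ang(D-A),"short",ang(B-A),"tab",ang(t[0]-t[2]), "foot ctr", (B+D)/2)
cs=d["scene"]; g=(155+103/5,190+355/5+0); 
print("scene tab pix", 155+105/5-.4,190+(372-300)/5-.4, "pred",proj(cs,[*((t[1]+t[2])/2),.112]))
print("pivot",on(c,214.5,194.6,.055))
q=lambda x,y,z:on(c,180+(x-400)/2.5-.3,140+y/2.5-.3,z)[:2].round(4)
print("handle ends",q(461,286,.05),q(544,275,.05),"base corners",q(418,27,.01),q(528,14,.01),q(441,228,.01),q(552,213,.01))
print("pad",q(444,42,.01),q(505,37,.01),q(454,105,.01))
```

```text
foot [ 0.52842021 -0.19665873] [ 0.51145329 -0.22824517] [ 0.57569575 -0.222159  ] short 0.03585498117448682 long 0.053714431057178366
tab (array([ 0.56113084, -0.22299903]), array([ 0.55409835, -0.23658051]), array([ 0.53278745, -0.20935852])) 0.015294192901662527 0.03145490837822842
tabctr [ 0.5434429  -0.22296951]
long ang -28.342275698597543 short -118.24283483811207 tab -25.699603835645558 foot ctr [ 0.54357452 -0.22520208]
scene tab pix 175.6 204.0 pred (np.float64(174.39684594965524), np.float64(204.52719941248014))
pivot [0.50638246 0.05246495 0.055     ]
handle ends [0.3704 0.0711] [ 0.3824 -0.0037] base corners [0.6193 0.1259] [0.6359 0.0195] [0.4249 0.0951] [ 0.4422 -0.0096]
pad [0.6052 0.1   ] [0.6121 0.0411] [0.5435 0.0877]
```

```bash
python3 -c "
from h import *
print(togo([.5435,-.224,.22]))"; python3 -m handwheel '[15,-7,1,0,0,0.1,8.5, 20,-9,1,0,0,0.22,8.5, 25,-11,2,0,0,0.34,8.5, 30,-13.5,2,0,0,0.46,8.5, 35,-16,2,0,0,0.58,8.5]'; python3 -c "
from h import *
print(togo([.5435,-.224,.22]), np.degrees(monitor.sense()['tcp_rot']))"
```

```text
[ 46.08 -20.96   2.99]
time_s: 0.52
eef_pos: [0.3095, -0.4238, 0.2378]
tcp_rot: [-3.139, 0.001, -0.288]
ft_force: [1.0, 0.7, 0.1]
width: 0.0846
[ 16.75 -25.8    1.82] [-1.79865768e+02  7.78864956e-02 -1.65167314e+01]
```

```bash
python3 -m handwheel '[3,-4,0.4,0,0,0.1,8.5, 6,-9,0.8,0,0,0.2,8.5, 9,-13.5,1.2,0,0,0.2,8.5, 11.5,-17.5,1.5,0,0,0.2,8.5, 14,-21.5,1.8,0,0,0.2,8.5]';python3 -m handwheel '[2,-3.5,0,0,0,0,8.5, 3.4,-5,0,0,0,0,8.5, 3.4,-5,0,0,0,0,8.5]'; python3 -c "
from h import *
print(togo([.5435,-.224,.22]), np.degrees(monitor.sense()['tcp_rot']))
import pickle
c=snap('wrist','w1.png');pickle.dump(c,open('w1.pkl','wb'))
for X in ([.5435,-.224,.112],[.5435,-.224,.006]): print(proj(c,X))
print(ray(c,256,192))"
```

```text
time_s: 0.93
eef_pos: [0.4676, -0.2892, 0.2229]
tcp_rot: [-3.14, 0.002, -0.488]
ft_force: [-0.2, -0.8, 0.4]
width: 0.0852
time_s: 1.18
eef_pos: [0.5244, -0.2584, 0.2221]
tcp_rot: [-3.139, 0.002, -0.483]
ft_force: [1.3, -0.5, 0.6]
width: 0.0849
[ 0.09 -3.93  0.22] [-1.79823844e+02  1.16143716e-01 -2.76730431e+01]
(np.float64(213.20166636172033), np.float64(190.57834651344345))
(np.float64(226.1133271232352), np.float64(164.1273057740931))
(array([ 0.5926773 , -0.29366715,  0.34577211]), array([-0.27512755,  0.15030256, -0.94959581]))
```

View pics/w1.png

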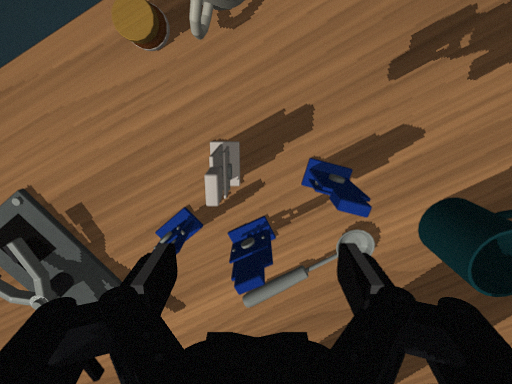

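The wrist view shows the tab as a bright vertical bar at (212,188), close to the predicted (213,191). It lies along tool x. I'll measure it more finely.

Run:
```python
from h import *
import pickle
c=pickle.load(open('w1.pkl','rb')); 
im=c["color"][125:220,190:260]; cv2.imwrite("pics/w1c.png",cv2.resize(im,None,fx=8,fy=6,interpolation=cv2.INTER_CUBIC)[:,:,::-1])
for dx in (-.006,.006):
  for l in(-.015,.015):
    a=np.radians(-28);X=np.array([.5435,-.224,.112])+l*np.array([np.cos(a),np.sin(a),0])+dx*np.array([-np.sin(a),np.cos(a),0]); u,v=proj(c,X); print("pred",(u-190)*8,(v-125)*6)
g=cv2.cvtColor(c["color"],cv2.COLOR_RGB2GRAY)
for r in range(170,210,4): print(r,g[r,200:246:2])
```

```text
pred 244.95703884273848 489.5089336895485
pred 235.51668158462553 294.29026046757343
pred 137.54407127426862 488.96957782258346
pred 123.95692898749303 293.72019345991305
170 [106 106 113 114  72  59  63  56  58  65  73  63 103  68  67  65  92  99
 100  99  58  59  59]
174 [106 110 107  97  96  96  97  95  78  67  69  56 103  70  63  64  85 100
  97  97  64  56  71]
178 [107  94 134 183 181 176 172 174 140  70  72  65  99  73  57  57 116 157
 172 101  67  56 114]
182 [106 103 120 184 179 174 175 174 146  72  67  64  92  73  63 161 178 175
 174 179  73  69  96]
186 [105 100 103 181 181 178 176 176 151  74  68  70  96  73  61  99 117 123
 114 117 104 109  94]
190 [102 105 100 178 182 177 176 172 158  81  73  73  93  76  72  97 103 106
 105  79  60  54  55]
194 [116 117 102 177 180 178 173 172 165  83  69  74  91  73  62  99  99  60
  55  51  56  51  57]
198 [108 105 103 175 176 175 175 173 165  86  70  55 144 112  97  59  55  51
  56  56  63  60  55]
202 [ 98  97  97 173 176 175 172 172 174  95  82 108  77  56  57  56  58  65
  61  57  57  91 116]
206 [ 87  52  53  63  94  93  95  92  89  58  52  56  58  58  57  64  58  85
 116 111 113 112 105]
```

View pics/w1c.png

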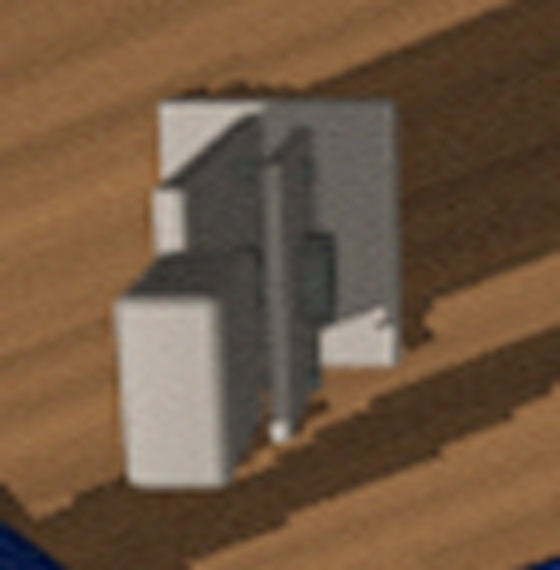

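```bash
python3 -m handwheel '[0,-3.9,0,0,0,0.005,8.5, 0,-4,0.2,0,0,0.005,8.5, 0,-4,0.2,0,0,0.005,8.5]'; python3 -c "
from h import *
print(togo([.5441,-.2229,.100]), np.degrees(monitor.sense()['tcp_rot']))"
```

```text
time_s: 1.48
eef_pos: [0.5406, -0.2231, 0.2195]
tcp_rot: [-3.14, 0.005, -0.488]
ft_force: [-0.6, -0.5, -0.2]
width: 0.085
[ 0.36 -0.16 11.95] [-179.88446809    0.29023785  -27.95014161]
```

```bash
python3 -m handwheel '[0.3,-0.15,3,0,0,0,8.5, 0.3,-0.15,6,0,0,0,8.5, 0.3,-0.15,9,0,0,0,8.5, 0.3,-0.15,11.5,0,0,0,8.5, 0.3,-0.15,11.9,0,0,0,8.5]' ; python3 -c "
from h import *
print(togo([.5441,-.2229,.100]))"; python3 -m handwheel '[0,0,0,0,0,0,4, 0,0,0,0,0,0,2.5, 0,0,0,0,0,0,1.5, 0,0,0,0,0,0,0.5, 0,0,0,0,0,0,0]' 40;python3 -m handwheel '[0,0,0,0,0,0,0, 0,0,0,0,0,0,0, 0,0,0,0,0,0,0, 0,0,0,0,0,0,0]' 40
```

```text
time_s: 1.9
eef_pos: [0.5394, -0.2224, 0.0958]
tcp_rot: [-3.14, 0.014, -0.49]
ft_force: [-1.3, 0.5, 0.0]
width: 0.085
[ 0.43 -0.18 -0.43]
time_s: 2.32
eef_pos: [0.5403, -0.2232, 0.0975]
tcp_rot: [-3.14, 0.01, -0.49]
ft_force: [0.2, 0.5, -0.2]
width: 0.0251
time_s: 2.65
eef_pos: [0.5408, -0.2233, 0.0982]
tcp_rot: [-3.14, 0.009, -0.49]
ft_force: [-0.7, 0.0, 3.6]
width: 0.0113
```

```bash
python3 -m handwheel '[0,0,-3,0,0,0,0, 0,0,-6,0,0,0,0, 0,0,-9,0,0,0,0, 0,-0.5,-11,0,0,-0.05,0, -0.3,-3,-11.5,0,0,-0.15,0]' 60; python3 -c "
from h import *
print(togo([.6313,.0735,.21]))"
```

```text
time_s: 3.07
eef_pos: [0.5543, -0.1993, 0.2174]
tcp_rot: [-3.141, 0.002, -0.341]
ft_force: [1.6, 0.5, -1.1]
width: 0.0109
[ -1.87 -28.29   0.76]
```

```bash
python3 -m handwheel '[-0.3,-4,0.2,0,0,-0.1,0, -0.6,-8,0.4,0,0,-0.2,0, -0.9,-12,0.4,0,0,-0.3,0, -1.2,-16,0.4,0,0,-0.4,0, -1.5,-20,0.5,0,0,-0.5,0]'; python3 -c "
from h import *
print(togo([.6313,.0735,.21]))"
```

```text
time_s: 3.48
eef_pos: [0.6071, -0.004, 0.2124]
tcp_rot: [-3.14, 0.002, 0.164]
ft_force: [-0.3, -0.2, -0.2]
width: 0.011
[ 3.65 -7.25  0.25]
```

```bash
python3 -m handwheel '[1.8,-3.5,0,0,0,0.01,0, 3.6,-7,0.2,0,0,0.01,0, 3.6,-7.2,0.2,0,0,0.01,0, 3.6,-7.2,0.2,0,0,0.01,0]'
python3 - <<'E'
from h import *
import pickle
print(togo([.6313,.0735,.21]),monitor.sense()["tcp_rot"])
d={n:snap(n,n+"2.png") for n in("scene","top","wrist")}
pickle.dump(d,open("c2.pkl","wb"))
im=np.zeros((600,800,3),np.uint8)
S=d["scene"]["color"][130:280,230:350]; im[:600,:400]=cv2.resize(S,(400,600)) if 0 else 0
im[:500,:400]=cv2.resize(S,(400,500),interpolation=cv2.INTER_CUBIC)
im[:300,400:]=cv2.resize(d["wrist"]["color"],(400,300)); im[300:,400:]=cv2.resize(d["top"]["color"][100:280,130:370],(400,300),interpolation=cv2.INTER_CUBIC)
cv2.imwrite("pics/v2.png",im[:,:,::-1])
E
```

```text
time_s: 3.82
eef_pos: [0.6306, 0.0757, 0.2095]
tcp_rot: [-3.14, 0.004, 0.158]
ft_force: [-0.4, -0.3, -1.4]
width: 0.0113
[ 0.03  0.23 -0.05] [-3.13979261  0.00355491  0.15827232]
```

View pics/v2.png

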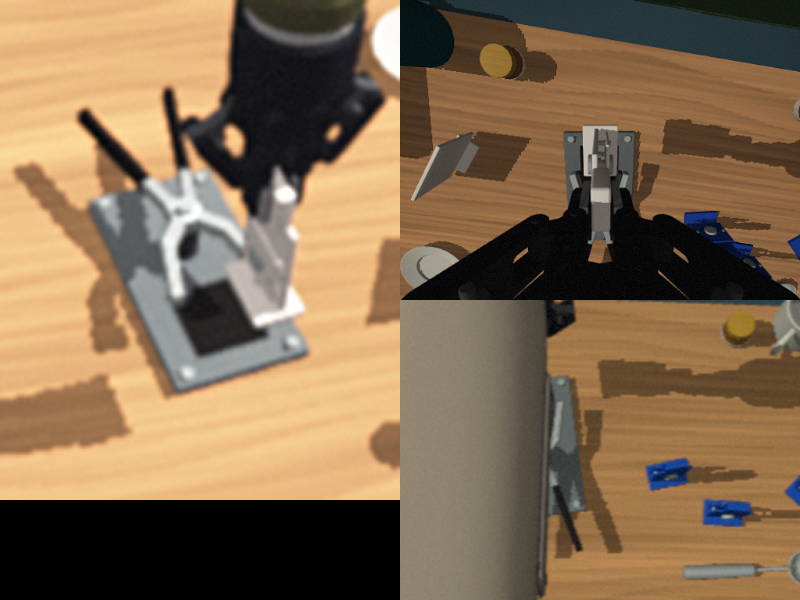

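The scene view shows the holder upright in the gripper, above the jaw end of the stand (about (270,265) in the left panel). I'll descend in front of the jaws.

```bash
python3 -m handwheel '[0,0.2,3,0,0,0,0, 0,0.2,6,0,0,0,0, 0,0.2,8.5,0,0,0,0, 0,0.2,9,0,0,0,0, 0,0.2,9,0,0,0,0]'
python3 - <<'E'
from h import *
import pickle
s=monitor.sense();print(togo([.6313,.0735,.118]),s["tcp_rot"],s["ft_force"])
d={n:snap(n,n+"3.png") for n in("scene","wrist")}
pickle.dump(d,open("c3.pkl","wb"))
im=np.zeros((600,800,3),np.uint8)
S=d["scene"]["color"][150:270,240:340]
im[:480,:400]=cv2.resize(S,(400,480),interpolation=cv2.INTER_CUBIC)
im[:600,400:]=cv2.resize(d["wrist"]["color"][140:290,206:306],(400,600),interpolation=cv2.INTER_CUBIC)
cv2.imwrite("pics/v3.png",im[:,:,::-1])
E
```

```text
time_s: 4.38
eef_pos: [0.6286, 0.0686, 0.1182]
tcp_rot: [-3.14, 0.008, 0.151]
ft_force: [-0.7, -1.2, -0.8]
width: 0.0113
[ 0.34 -0.44  0.02] [-3.13958151  0.00795323  0.1506279 ] [-0.72962265 -1.1574594  -0.79204086]
```

View pics/v3.png

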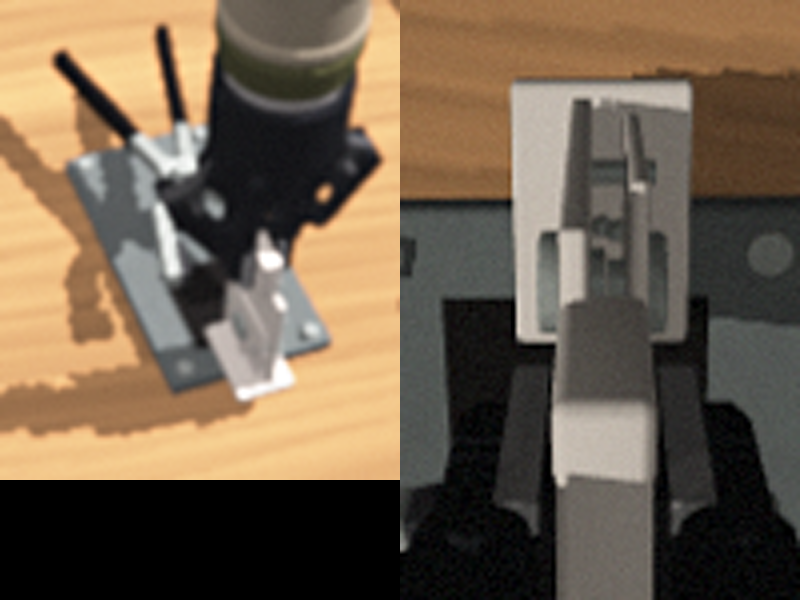

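The wrist crop shows the foot corners at about (512,82), (692,80), (690,341), (520,341), with the dark pad's front corners at (443,298) and (708,298). I'll turn these into positions.

Run:
```python
from h import *
import pickle
c=pickle.load(open("c3.pkl","rb"))["wrist"]
P=lambda x,y,z:on(c,206+(x-400)/4-.4,140+y/4-.4,z)[:2]
q=[P(*p,.0262) for p in((512,82),(692,80),(690,341),(520,341))]; q=np.array(q)
print(q,"sizes",[np.linalg.norm(q[i]-q[i-1]).round(4) for i in range(4)],"ctr",q.mean(0))
v=q[0]-q[3]+q[1]-q[2];print("yaw",np.degrees(np.arctan2(v[1],v[0])))
a,b=P(443,298,.0105),P(708,298,.0105); e=b-a
print("pad front",a,b,np.linalg.norm(e),"yaw",np.degrees(np.arctan2(e[0],-e[1])),"mid",(a+b)/2)
f1,f2=P(410,200,.01),P(790,200,.01);e=f2-f1;print("base front edge",f1,f2,np.degrees(np.arctan2(e[0],-e[1])))
bolt=P(771,254,.012);print("bolt",bolt)
s=monitor.sense();R=Ro.from_euler("xyz",s["tcp_rot"])
print("holder in tool xy cm",R.inv().apply(np.array([*q.mean(0),.02])-s["eef_pos"])*100)
```

```text
[[0.65883139 0.09391428]
 [0.66458954 0.05892736]
 [0.60905376 0.0494954 ]
 [0.60356752 0.08521877]] sizes [np.float64(0.0559), np.float64(0.0355), np.float64(0.0563), np.float64(0.0361)] ctr [0.63401055 0.07188895]
yaw 9.291605740233056
pad front [0.60399851 0.10390899] [0.61304257 0.04496841] 0.059630425142232095 yaw 8.72363382617977 mid [0.60852054 0.0744387 ]
base front edge [0.62580244 0.11357382] [0.63840967 0.03131279] 8.713286353666948
bolt [0.62608781 0.03336266]
holder in tool xy cm [ 0.34058779 -0.21940521 10.15394994]
```

```bash
python3 -m handwheel '[0,-0.6,0,0,0,0.01,0, 0,-0.6,0,0,0,0.01,0, -2,-0.6,0,0,0,0.01,0, -4,-0.6,0,0,0,0.01,0, -5,-0.6,0,0,0,0.01,0]'
python3 - <<'E'
from h import *
import pickle
s=monitor.sense();print(togo([.6286-.0566,.0686-.0023,.118]),s["tcp_rot"])
d={n:snap(n,n+"4.png") for n in("scene","wrist")}
pickle.dump(d,open("c4.pkl","wb"))
im=np.zeros((600,800,3),np.uint8)
S=d["scene"]["color"][150:270,240:340]
im[:480,:400]=cv2.resize(S,(400,480),interpolation=cv2.INTER_CUBIC)
im[:600,400:]=cv2.resize(d["wrist"]["color"][140:290,206:306],(400,600),interpolation=cv2.INTER_CUBIC)
cv2.imwrite("pics/v4.png",im[:,:,::-1])
E
```

```text
time_s: 4.9
eef_pos: [0.5795, 0.0677, 0.1229]
tcp_rot: [-3.141, 0.001, 0.142]
ft_force: [-0.7, 1.0, 0.0]
width: 0.0115
[-0.76  0.04  0.49] [-3.14076695e+00  1.34971847e-03  1.41876049e-01]
```

View pics/v4.png

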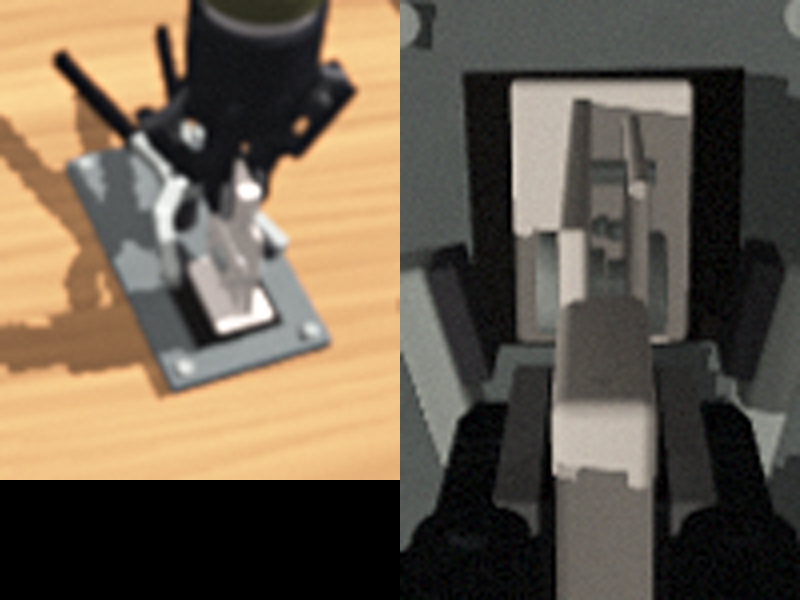

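The wrist view shows the foot (512–690) centred on the dark pad (465–743) and square to it, with the jaw pads either side at (450,300) and (755,300). Now for the remaining x shift.

Run:
```python
from h import *
import pickle
c=pickle.load(open("c4.pkl","rb"))["wrist"]
P=lambda x,y,z:on(c,206+(x-400)/4-.4,140+y/4-.4,z)[:2]
z=.1229-.0982+.006
q=np.array([P(512,82,z),P(692,80,z),P(690,341,z),P(520,341,z)]);print("ctr",q.mean(0),[np.linalg.norm(q[i]-q[i-1]).round(4) for i in range(4)])
a,b=P(464,73,.0105),P(744,68,.0105);e=b-a;y=np.arctan2(e[0],-e[1]);print("pad",a,b,np.linalg.norm(e),np.degrees(y))
v=q[0]-q[3]+q[1]-q[2];print("yaw",np.degrees(np.arctan2(v[1],v[0])))
t=(a+b)/2-.0318*np.array([np.cos(y),np.sin(y)]); w=t-q.mean(0); s=monitor.sense()
print("target",t,"tool shift",Ro.from_euler("xyz",s["tcp_rot"]).inv().apply([*w,0])*100)
```

```text
ctr [0.58286475 0.07070121] [np.float64(0.0555), np.float64(0.0352), np.float64(0.0558), np.float64(0.0358)]
pad [0.60372399 0.1037869 ] [0.61326564 0.04489273] 0.05966209582030326 9.20272275317862
yaw 8.76727447400609
target [0.57710412 0.0692541 ] tool shift [-5.90729291e-01  6.18713905e-02  4.80371335e-04]
```

```bash
python3 -m handwheel '[-0.6,0.05,0,0,0,0,0, -0.6,0.05,0.4,0,0,0,0, -0.6,0.05,0.7,0,0,0,0, -0.6,0.05,0.9,0,0,0,0, -0.6,0.05,0.9,0,0,0,0]'; python3 -m handwheel '[0,0,0.1,0,0,0,0, 0,0,0.2,0,0,0,0, 0,0,0.3,0,0,0,0]'
```

```text
time_s: 5.42
eef_pos: [0.574, 0.0665, 0.1133]
tcp_rot: [-3.141, 0.002, 0.142]
ft_force: [0.4, -0.6, -2.1]
width: 0.0114
time_s: 5.67
eef_pos: [0.5741, 0.0665, 0.11]
tcp_rot: [-3.141, 0.002, 0.142]
ft_force: [-0.1, 0.2, -0.7]
width: 0.011
```

```bash
python3 -m handwheel '[-0.05,0,0.1,0,0,0,0, -0.05,0,0.2,0,0,0,0, -0.05,0,0.2,0,0,0,0]'; python3 -m handwheel '[0,0,0.08,0,0,0,0, 0,0,0.08,0,0,0,0]'
```

```text
time_s: 5.92
eef_pos: [0.5737, 0.0664, 0.1083]
tcp_rot: [-3.141, 0.002, 0.142]
ft_force: [-0.0, 0.1, 1.1]
width: 0.0113
time_s: 6.08
eef_pos: [0.5738, 0.0664, 0.1082]
tcp_rot: [-3.141, 0.001, 0.142]
ft_force: [-2.2, 0.9, 4.7]
width: 0.011
```

Contact at z = 0.108, as expected. I'll release and rise.

```bash
python3 -m handwheel '[0,0,0,0,0,0,1.6, 0,0,0,0,0,0,2.5, 0,0,0,0,0,0,4, 0,0,0,0,0,0,6, 0,0,0,0,0,0,6]' 40;python3 -m handwheel '[0,0,-2,0,0,0,6, 0,0,-5,0,0,0,6, 0,0,-9,0,0,0,6, 0,0,-11,0,0,0,6, 0,0,-11,0,0,0,6]'
python3 - <<'E'
from h import *
import pickle
d={n:snap(n,n+"5.png") for n in("scene","wrist")}
pickle.dump(d,open("c5.pkl","wb"))
im=np.zeros((600,800,3),np.uint8)
S=d["scene"]["color"][150:270,240:340]
im[:480,:400]=cv2.resize(S,(400,480),interpolation=cv2.INTER_CUBIC)
im[:600,400:]=cv2.resize(d["wrist"]["color"][100:310,186:326],(400,600),interpolation=cv2.INTER_CUBIC)
cv2.imwrite("pics/v5.png",im[:,:,::-1])
o=np.array([.5771,.0693,.01])
a=np.radians(8.8)
for X in((0,0,.112),(-.08,.03,.05),(-.08,-.03,.05)):
  pass
print(togo([.4264+.002,.0419+.003,.19]))
E
```

```text
time_s: 6.5
eef_pos: [0.5738, 0.0664, 0.1081]
tcp_rot: [-3.141, 0.001, 0.142]
ft_force: [0.2, 0.3, -0.5]
width: 0.0596
time_s: 6.92
eef_pos: [0.5768, 0.0663, 0.2238]
tcp_rot: [3.141, -0.008, 0.142]
ft_force: [0.3, -0.8, 0.8]
width: 0.0601
[-14.78   0.06   2.88]
```

View pics/v5.png

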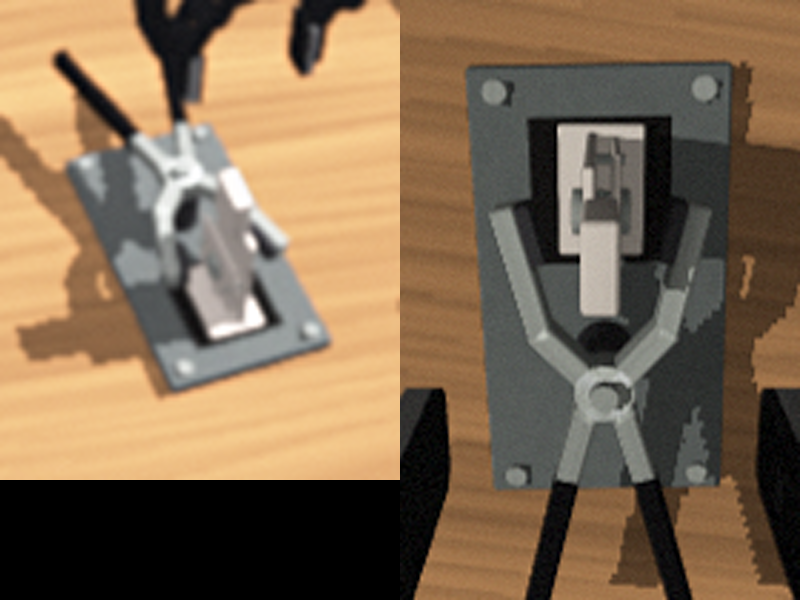

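The holder stands upright and centred on the pad between the jaws: foot (557–645, 125–255), pad (528–672, 118–262), pivot at (603,396). Next come the handles.

Run:
```python
from h import *
import pickle
c=pickle.load(open("c5.pkl","rb"))["wrist"]; s=monitor.sense(); print(s["eef_pos"],s["tcp_rot"])
k=400/140;P=lambda x,y,z:on(c,186+(x-400)/k-.3,100+y/k-.3,z)[:2]
f=P(557,125,.016),P(645,124,.016),P(640,254,.016),P(560,255,.016);print("foot",np.mean(f,0))
p=P(603,396,.062);h=(P(551,520,.058)+P(652,520,.058))/2;print("pivot",p,"handle mid",h)
pad=(P(529,119,.0105)+P(671,116,.0105))/2;ax=pad-p;print("axis yaw",np.degrees(np.arctan2(ax[1],ax[0])),np.linalg.norm(ax))
u=np.array([np.cos(np.radians(8.8)),np.sin(np.radians(8.8))]);t=p-.08*u;print("squeeze",t,"bias-corr by foot", t+np.array([.5773,.0669])-np.mean(f,0))
for z in(.13,): print(togo([*t,z]))
```

```text
[0.57457392 0.06634798 0.21898926] [-3.14110173e+00 -1.18334284e-03  1.41770021e-01]
foot [0.57806768 0.0697913 ]
pivot [0.50722468 0.05856174] handle mid [0.44802376 0.05072485]
axis yaw 8.869971222300649 0.10169411870508524
squeeze [0.42816641 0.04632287] bias-corr by foot [0.42739874 0.04343157]
[-14.79  -0.08   8.88]
```

```bash
python3 -m handwheel '[-4,0,0,0,0,-0.01,8.5, -8,0.1,0,0,0,-0.01,8.5, -12,0.1,0,0,0,-0.01,8.5, -14.8,0.1,0,0,0,-0.01,8.5, -14.8,0.1,0,0,0,-0.01,8.5]';python3 -m handwheel '[0,0,1,0,0,0,8.5, 0,0,4,0,0,0,8.5, 0,0,7,0,0,0,8.5]'; python3 -c "
from h import *
print(togo([.4275,.044,.05]),monitor.sense()['tcp_rot'])"
```

```text
time_s: 7.43
eef_pos: [0.4211, 0.0446, 0.2165]
tcp_rot: [-3.139, 0.007, 0.151]
ft_force: [-0.1, 0.3, -0.0]
width: 0.0849
time_s: 7.68
eef_pos: [0.4212, 0.0446, 0.1457]
tcp_rot: [-3.14, 0.005, 0.151]
ft_force: [1.2, -0.4, 0.2]
width: 0.0851
[0.66 0.17 9.56] [-3.13988865  0.00484362  0.15124498]
```

```bash
python3 -m handwheel '[0.6,0.15,3,0,0,0,8.5, 0.6,0.15,6,0,0,0,8.5, 0.6,0.15,8.5,0,0,0,8.5, 0.6,0.15,9.4,0,0,0,8.5, 0.6,0.15,9.4,0,0,0,8.5]'; python3 -c "
from h import *
print(togo([.4275,.044,.05]),monitor.sense()['tcp_rot'])"; python3 -m handwheel '[0,0,0,0,0,0,7.5, 0,0,0,0,0,0,6.8, 0,0,0,0,0,0,6.3, 0,0,0,0,0,0,6, 0,0,0,0,0,0,5.8]' 40
```

```text
time_s: 8.1
eef_pos: [0.4242, 0.0444, 0.0488]
tcp_rot: [-3.138, 0.011, 0.151]
ft_force: [-0.1, 0.3, -0.2]
width: 0.0852
[ 0.32  0.09 -0.13] [-3.13828036  0.01138027  0.15126722]
time_s: 8.52
eef_pos: [0.4253, 0.0439, 0.0499]
tcp_rot: [-3.14, 0.009, 0.151]
ft_force: [-0.5, -3.8, 3.2]
width: 0.058
```

```bash
python3 -m handwheel '[0,0,0,0,0,0,5.4, 0,0,0,0,0,0,5, 0,0,0,0,0,0,4.6, 0,0,0,0,0,0,4.2, 0,0,0,0,0,0,3.9]' 50; python3 -m handwheel '[0,0,0,0,0,0,3.6, 0,0,0,0,0,0,3.3, 0,0,0,0,0,0,3.1, 0,0,0,0,0,0,2.9, 0,0,0,0,0,0,2.9]'
python3 - <<'E'
from h import *
c=snap("scene","s6.png")
w=viewer.capture("wrist")["color"]
im=np.zeros((600,800,3),np.uint8)
im[:480,:400]=cv2.resize(c["color"][150:270,240:340],(400,480),interpolation=cv2.INTER_CUBIC)
im[:600,400:]=cv2.resize(w[60:270,186:326],(400,600),interpolation=cv2.INTER_CUBIC)
cv2.imwrite("pics/v6.png",im[:,:,::-1])
E
```

```text
time_s: 8.93
eef_pos: [0.4259, 0.0437, 0.0503]
tcp_rot: [-3.14, 0.008, 0.151]
ft_force: [0.6, -3.8, 3.4]
width: 0.0391
time_s: 9.35
eef_pos: [0.4258, 0.0429, 0.0506]
tcp_rot: [3.141, 0.008, 0.15]
ft_force: [-2.0, -6.9, 4.5]
width: 0.0289
```

View pics/v6.png

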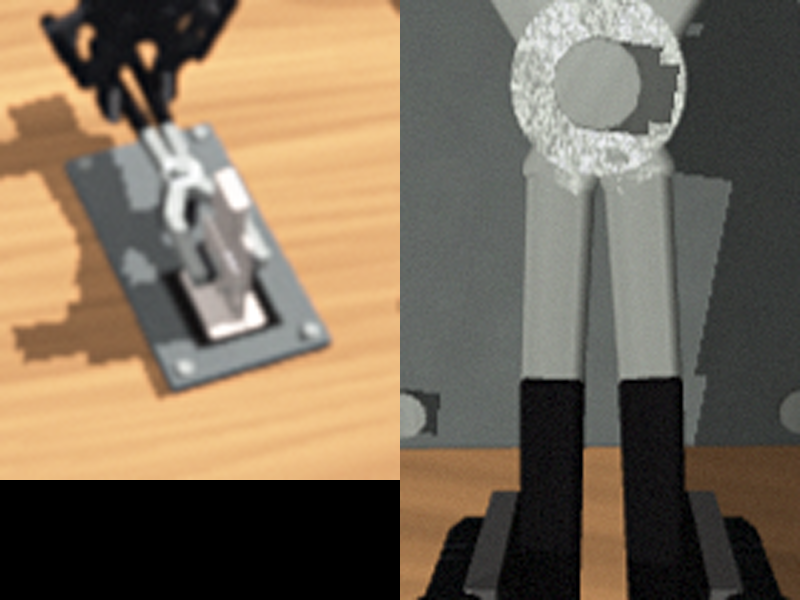

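The handles are gripped evenly on both sleeves and the jaws are closing on the still-upright holder. I'll keep squeezing.

```bash
python3 -m handwheel '[0,0,0,0,0,0,2.75, 0,0,0,0,0,0,2.6, 0,0,0,0,0,0,2.5, 0,0,0,0,0,0,2.4, 0,0,0,0,0,0,2.3]' 60; python3 -m handwheel '[0,0,0,0,0,0,2.2, 0,0,0,0,0,0,2.1, 0,0,0,0,0,0,2.0, 0,0,0,0,0,0,2, 0,0,0,0,0,0,2]'
python3 - <<'E'
from h import *
c=snap("scene","s7.png")
E
```

```text
time_s: 9.87
eef_pos: [0.4257, 0.0429, 0.0506]
tcp_rot: [3.141, 0.008, 0.15]
ft_force: [-1.2, -4.8, 4.9]
width: 0.0232
time_s: 10.28
eef_pos: [0.4256, 0.043, 0.0508]
tcp_rot: [3.141, 0.009, 0.151]
ft_force: [-2.3, -4.1, 6.1]
width: 0.0207
```

```bash
python3 -m handwheel '[0,0,0,0,0,0,1.8, 0,0,0,0,0,0,1.6, 0,0,0,0,0,0,1.6, 0,0,0,0,0,0,1.6]' 60; python3 -m handwheel '[0,0,0,0,0,0,2.5, 0,0,0,0,0,0,3.2, 0,0,0,0,0,0,4, 0,0,0,0,0,0,5, 0,0,0,0,0,0,6]' 40; python3 -m handwheel '[0,0,0,0,0,0,7, 0,0,0,0,0,0,8.5, 0,0,0,0,0,0,8.5, 0,0,0,0,0,0,8.5, 0,0,0,0,0,0,8.5]'; python3 -m handwheel '[0,0,-2,0,0,0,8.5, 0,0,-5,0,0,0,8.5, 0,0,-9,0,0,0,8.5, 0,0,-13,0,0,0,8.5, 0,0,-17,0,0,0,8.5]'
python3 - <<'E'
from h import *
c=snap("scene","s8.png")
w=viewer.capture("wrist")["color"]; cv2.imwrite("pics/w8.png",w[:,:,::-1])
im=np.zeros((600,800,3),np.uint8)
im[:480,:400]=cv2.resize(c["color"][150:270,240:340],(400,480),interpolation=cv2.INTER_CUBIC)
im[:300,400:]=cv2.resize(w,(400,300),interpolation=cv2.INTER_AREA)
im[300:600,400:]=cv2.resize(w[0:150,156:356],(400,300),interpolation=cv2.INTER_CUBIC)
cv2.imwrite("pics/v8.png",im[:,:,::-1])
E
```

```text
time_s: 10.67
eef_pos: [0.4256, 0.043, 0.0509]
tcp_rot: [3.141, 0.009, 0.151]
ft_force: [-1.4, -3.1, 4.9]
width: 0.0198
time_s: 11.08
eef_pos: [0.4259, 0.0433, 0.0509]
tcp_rot: [3.142, 0.008, 0.151]
ft_force: [3.6, -3.5, -3.2]
width: 0.0594
time_s: 11.5
eef_pos: [0.4255, 0.0436, 0.0508]
tcp_rot: [-3.141, 0.008, 0.151]
ft_force: [0.4, -1.2, 0.3]
width: 0.0848
time_s: 11.92
eef_pos: [0.426, 0.044, 0.2224]
tcp_rot: [-3.14, 0.009, 0.152]
ft_force: [1.2, 1.4, -0.3]
width: 0.0849
```

View pics/v8.png

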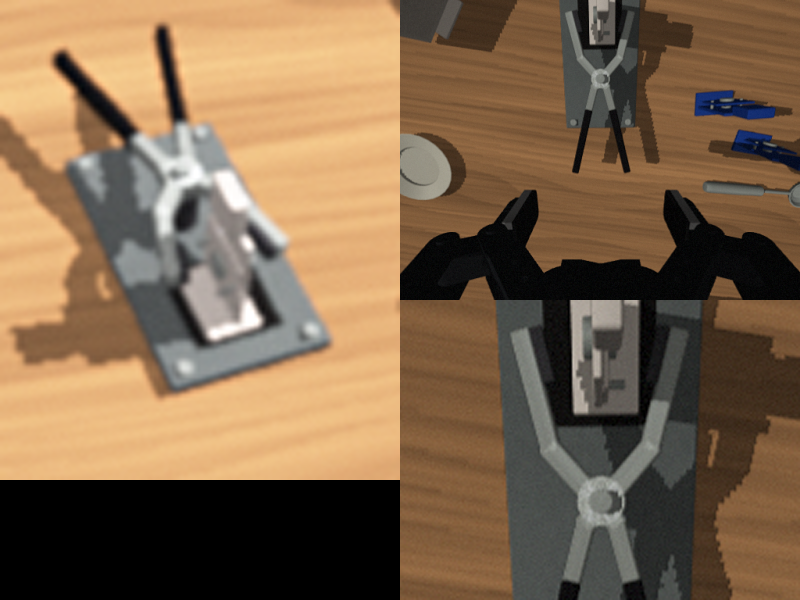

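The pliers sprang open and the holder is still upright. One last check from the pose I used before the squeeze, to compare the leaf side by side.

```bash
python3 -m handwheel '[4,0,0,0,0,0,8.5, 8,0,0,0,0,0,8.5, 12,0,0,0,0,0,8.5, 16,0,0,0,0,0,8.5, 18,0,0,0,0,0,8.5]'; python3 -m handwheel '[1,0,0,0,0,0,8.5, 1,0,0,0,0,0,8.5, 1,0,0,0,0,0,8.5]'
python3 - <<'E'
from h import *
import pickle
d=viewer.capture("wrist");w=d["color"]; cv2.imwrite("pics/w9.png",w[:,:,::-1])
o=pickle.load(open("c5.pkl","rb"))["wrist"]
def cut(c):
    u,v=map(int,proj(c,[.578,.0695,.06])); return cv2.resize(c["color"][v-38:v+37,u-25:u+25],(400,600),interpolation=cv2.INTER_CUBIC)
cv2.imwrite("pics/v9.png",np.hstack([cut(o),cut(d)])[:,:,::-1])
E
```

```text
time_s: 12.43
eef_pos: [0.6118, 0.0715, 0.2262]
tcp_rot: [3.14, -0.003, 0.152]
ft_force: [0.3, 0.2, -0.5]
width: 0.0848
time_s: 12.68
eef_pos: [0.6213, 0.0731, 0.2247]
tcp_rot: [3.141, -0.001, 0.152]
ft_force: [-0.3, -0.3, 0.7]
width: 0.0853
```

View pics/v9.png

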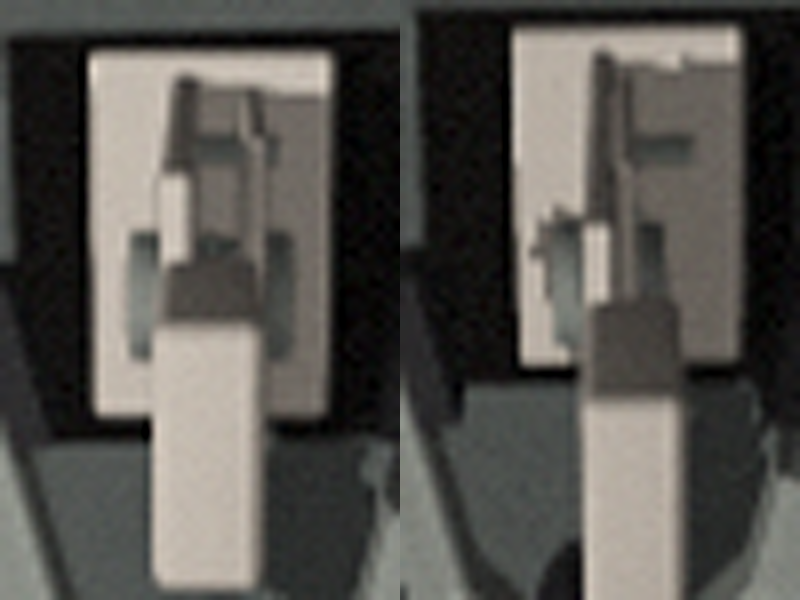

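Before the squeeze (left), there is a wide gap between plate (180) and leaf (255). After it (right), the leaf (625) lies close to the plate (600), and the holder stands centred and upright on the pad. The leaf is shut, so I'm handing in.

```bash
python3 -c "
from workcell import hand_in; print(hand_in())"
```

```text
the job is handed in; nothing more can be done
None
```

I stood the white holder upright on the dark pad between the jaws and let go. I then squeezed the handles to their shut position and let the pliers spring open. I handed in at about 12.7 s of robot time, with the arm clear.

**Last checks:**
- **Holder:** the final wrist picture shows it upright and centred on the pad, with the leaf close against the back plate. The gap seen before the squeeze is gone.
- **Squeeze:** the handles closed to about 20 mm over their outsides. This is slightly less than the 22 mm given for shut, probably because I gripped them a little behind the stated point.
- **Pliers:** they were fully open again afterwards.
- **Forces:** the wrist readings at the end of each move stayed below about 10 N.

**Disagreement:** the top and wrist cameras differed by about 3–5 mm on the sideways position of the stand. I placed the holder by the wrist camera, relative to the pad, and that fitted. I had no direct reading of the click, so I judged it from the handle travel and the picture.

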